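# Cap the round box, then hold the yellow cover over its box

## Robot

A 7-joint arm with a two-finger parallel gripper is mounted at the origin on the work surface. World frame = base frame: x ahead of the robot, y to its left, z up, the work surface at z = 0. Lengths are in m, angles in rad, forces in N, time in s.
With the tool pointing down it reaches from about 0.425 to 0.95 m from the base axis. Payload 4.7 kg.
Tool frame: the origin (TCP) lies between the finger pads; the fingertips stand 25 mm ahead of it and the grasp point (between the pads) lies 6 mm ahead of it; x points along the fingers, z is the direction in which the jaws open and shut, and the axes are right-handed (so a half turn about x gives the same grasp; the last joint's range is limited). The gripper opens to 85 mm and grips with 20 to 120 N. Pads are 22 mm wide; open, the fingers measure 114 mm over their backs; the gripper's body (76 mm by 85 mm) begins 54 mm behind the grasp point. The pads swing forward as they close: fully open they stand 13 mm farther back than shut.
Start: joints at [-1.199, 0.469, -0.049, 1.532, 0.024, 1.141, -0.082], TCP at [0.263, 0.622, 0.256] pointing down, gripper open.
Joint ranges: [-2.59, 2.59], [-0.33, 1.99], [-1.39, 1.29], [0.1, 2.45], [-1.04, 4.18], [0.21, 1.99], [-2.66, 2.66]. Speed limits (rad/s): [2.57, 2.57, 3.14, 3.14, 3.14, 3.14, 3.14].

## Interface

Orientations are given as a 3x3 rotation matrix whose columns are the frame's x, y, z axes.
In Python, from rig import * gives the robot as it stands. Calls block until the motion is done:
- movep(position, orientation): joint-space move of the TCP to a pose.
- move_l(position, attitude=None, feed=0.15, until_force=None): straight line of the TCP; attitude=None keeps the orientation; feed is the mean speed in m/s. With until_force (N) it stops when the force on the tool has changed by that much, and returns True; else False.
- move_joints(angles): joint-space move.
- command_gripper(opening, newtons=None): finger opening in m; newtons is the grip in N (None keeps the last); returns when the fingers have stopped.
- sleep(seconds).
- inverse_kinematics(position, orientation): joint angles nearest the present ones, or None.
- sense(): the state.
- camera(name): name is "side" or "top" or "wrist"; returns (picture, depth): 384x512x3 uint8, red, green, blue; 384x512 float32, m along the optical axis (not along the pixel's ray), 0 where there is no reading.
- camera_params(name): a dict with "K" (3x3 intrinsics, pixels), "position" and "rotation" of the camera in the world; the wrist camera has in their place "tool_from_camera" (4x4, takes a point from camera to tool coordinates, whose origin is the TCP and whose axes are the tool frame's). Camera axes: x right, y down, z forward; pixel columns grow to the right and rows downward; lengths in m; the calibration is good to about 2 mm. A picture is of the moment at which its call begins: read the wrist's pose just before it. camera_params takes no time and is no camera call.
A pose or a line that the arm cannot do raises Unreachable and nothing moves.
- finish_job(): hands the job in, once; it reports no verdict.
The state is a dict: "time_s": time; "joint_pos": joint angles; "qd": joint speeds; "joint_efforts": joint torques, N m; "position": TCP position; "tcp_rot": TCP orientation; "wrist_force": force on the tool from outside, world axes, zero at the start; "ft_torque": the same for the moment, N m; "finger_gap": finger opening in m.
Only numpy, scipy, OpenCV 4.12 (cv2) and the standard library are available. Lean on these libraries where they do the work, as an engineer would, in place of code of your own. Each camera call takes 0.05 s, during which the arm holds its last target. There are 200 camera calls.

## Task

Match the two switch covers to their boxes on the other side of the white trunking: first set the round cover down squarely on the round box, fully seated, and let go of it. Then carry the yellow cover over to the rectangular box and finish while holding it still, level and lined up with the box the same way round, with a gap of about 15 mm between the lip under the cover and the rim of the box, so that the electrician can sight the screw holes; it must never touch the box. Do not drop the covers, bump the trunking, or disturb anything else on the bench.

Things in the scene. Friction and masses are not known exactly. Their poses are not given: they have to be found in the camera images.
- rect_cover: (mm) Loose rectangular yellow cover, right way up, left of the trunking, about 0.25 kg. Plate 90 (its x) by 130 (its y), 6 thick,; beneath it a black lip 76 by 116, 8 deep, on which it rests; on top a fixed red upright handle bar 16 wide (x), 56 long (y), 32 high, in the middle. Origin: centre of the underside of the lip; z up: plate top at 14, handle top at 46. A half turn makes no difference.
- round_cover: (mm) Loose round white cover, right way up, left of the trunking, about 0.16 kg. Disc 84 across, 6 thick; beneath it a round black lip 66 across, 8 deep, on which it rests; on top a fixed round black knob 36 across, 32 high, in the middle. Origin: centre of the underside of the lip; z up: disc top at 14, knob top at 46. When seated on the round box its origin is 8 below the rim.
- rect_box: (mm) Open rectangular grey box, fixed to the bench on the right of the trunking; 90 (its x) by 130 (its y), 60 high, walls 4 thick, open at the top (opening 82 by 122), coloured terminals inside, low down. Two black stubs stick out 14 from one long side (+x) at mid height. Origin: centre of the underside; z up. Belongs to the yellow cover.
- rect_box_rim (a point): (mm) Centre of the rectangular box's mouth, at the height of its rim, 60 above the bench; axes as the box's.
- round_box: (mm) Open round white box, fixed to the bench on the right of the trunking; 80 across, 60 high, walls 4 thick (mouth 72 across), two short white conduit stubs at mid height that reach 56 from the axis along its +x and -x. Origin: centre of the underside; z up.
- round_box_rim (a point): (mm) Centre of the round box's mouth, at the height of its rim, 60 above the bench.
- trunking: (mm) White open-topped cable trunking, 500 long (its x), 60 wide (y), 75 high, fixed to the bench, running away from the robot between the covers and the boxes, with two conduit offcuts inside. Origin: centre of the underside.
- tape_roll: Bystander: flat roll of blue tape, 68 across, 19 high (mm). To be left alone.
- coupler_a: Bystander: small white tube standing upright, 32 across, 45 high (mm). To be left alone.
- coupler_b: Bystander: grey tube standing upright, 40 across, 50 high (mm). To be left alone.
- screwdriver: Bystander: red-handled screwdriver lying flat (mm). To be left alone.
- wrench: Bystander: steel wrench lying flat (mm). To be left alone.

How it is judged:
By the outcome, as a careful person would: the job done as asked, in the order asked, and still so for the second after the job is handed in, while the arm keeps its last pose, push and grip.
It also fails if it takes over 56 s, if anything falls off the work surface, if the arm or the gripper's body presses on something with over 40 N, if the wrist force passes 120 N, or if a joint passes its speed limit or range.

## Working session

There is one attempt and no reset: what is moved stays moved. The work goes in short steps, each a Python script; the robot and the scene stay as the last script left them, time stands still between calls to the robot, and variables do not carry over. Pictures are saved under pics/ and viewed, about 8 in all and at most 12, crops included, and the job is handed in when it is done.

```bash
mkdir -p pics; ls; python3 - <<'E'
from rig import *
import cv2,numpy as np
for n in("top","side"):
    p,d=camera(n); np.savez(f"{n}0.npz",p=p,d=d); cv2.imwrite(f"pics/{n}0.png",p[:,:,::-1])
    c=camera_params(n); print(n,c["K"].tolist(),c["position"],c["rotation"])
print(camera_params("wrist")); s=sense(); print(s["time_s"],s["tcp_rot"])
E
```

```text
pics
top [[435.02363414348775, 0.0, 251.6765470113849], [0.0, 435.02363414348775, 190.15445565928843], [0.0, 0.0, 1.0]] [ 0.30412853 -0.00848423  1.39751461] [[ 0.0141899  -0.99161399  0.12845362]
 [-0.99975692 -0.01190228  0.01855912]
 [-0.01687459 -0.12868575 -0.99154184]]
side [[454.4694460320238, 0.0, 256.8842734465569], [0.0, 454.4694460320238, 191.98543448530168], [0.0, 0.0, 1.0]] [ 0.35478957 -0.85564186  1.04023541] [[ 0.98661219 -0.12983441  0.09868848]
 [-0.16242288 -0.72784443  0.66622916]
 [-0.0146696  -0.67333907 -0.73918827]]
{'K': array([[270.78711268,   0.        , 254.72810336],
       [  0.        , 270.78711268, 193.73612497],
       [  0.        ,   0.        ,   1.        ]]), 'tool_from_camera': array([[ 2.21863293e-05, -2.92603250e-01,  9.56233934e-01,
        -1.17256867e-01],
       [-5.50454865e-04, -9.56233793e-01, -2.92603194e-01,
         7.28608632e-02],
       [ 9.99999848e-01, -5.19871831e-04, -1.82280200e-04,
         1.31870016e-03],
       [ 0.00000000e+00,  0.00000000e+00,  0.00000000e+00,
         1.00000000e+00]])}
0.1 [[-6.41210763e-04 -9.20757787e-01  3.90134191e-01]
 [-1.74146676e-03  3.90134707e-01  9.20756144e-01]
 [-9.99998278e-01 -8.90069746e-05 -1.85362765e-03]]
```

View pics/top0.png

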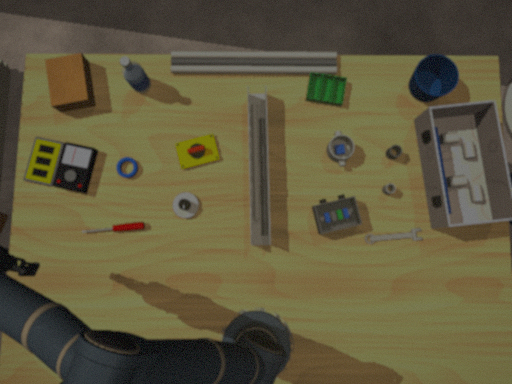

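View pics/side0.png

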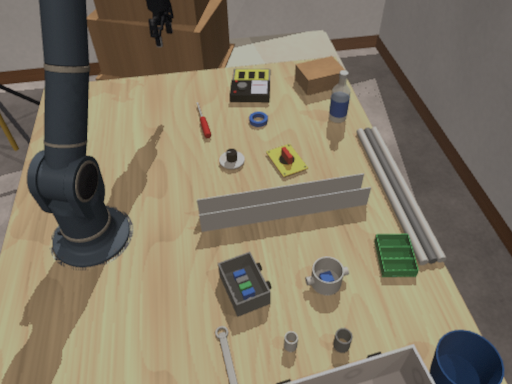

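Both views show the layout. In the top view the yellow cover is at about (199,151), the round cover at (186,206), the round box at (341,149), the rectangular box at (336,215), and the trunking spans x 250–270. I'll turn these into rough positions and look closer with the wrist camera.

```bash
cat > h.py <<'E'
from rig import *
import cv2,numpy as np
def campose(n,s=None):
    c=camera_params(n)
    if n!="wrist": return c["K"],np.array(c["rotation"]),np.array(c["position"])
    T=np.eye(4);T[:3,:3]=s["tcp_rot"];T[:3,3]=s["position"];T=T@c["tool_from_camera"]
    return c["K"],T[:3,:3],T[:3,3]
def ray(px,z,cp):
    K,R,o=cp; px=np.atleast_2d(px).astype(float)
    d=np.c_[px,np.ones(len(px))]@np.linalg.inv(K).T@R.T
    return o+d*((z-o[2])/d[:,2])[:,None]
def proj(P,cp):
    K,R,o=cp; q=(np.atleast_2d(P)-o)@R@K.T
    return q[:,:2]/q[:,2:]
def down(yaw):  # jaw axis z at yaw in world xy, x down
    z=np.array([np.cos(yaw),np.sin(yaw),0]);x=np.array([0,0,-1.]);return np.c_[x,np.cross(z,x),z]
def shot(name):
    s=sense();p,d=camera("wrist");cp=campose("wrist",s)
    np.savez(name+".npz",p=p,d=d,K=cp[0],R=cp[1],o=cp[2]);cv2.imwrite(f"pics/{name}.png",p[:,:,::-1]);return p,d,cp
def load(name):
    f=np.load(name+".npz");return f["p"],f["d"],(f["K"],f["R"],f["o"])
E
python3 - <<'E'
from h import *
cp=campose("top");f=np.load("top0.npz");p=f["p"]
for n,px,z in [("rectc",(199,151),.014),("roundc",(186,206),.014),("roundb",(341,149),.06),("rectb",(336,215),.06)]: print(n,ray(px,z,cp)[0].round(3))
print("trunk",ray([(249,95),(267,95),(270,243),(251,243)],.075,cp).round(3))
hsv=cv2.cvtColor(p,cv2.COLOR_RGB2HSV)
m=((hsv[...,0]>22)&(hsv[...,0]<32)&(hsv[...,1]>200)&(hsv[...,2]>110)).astype(np.uint8);m[:, :150]=0
c=max(cv2.findContours(m,0,2)[0],key=cv2.contourArea)
r=cv2.minAreaRect(ray(c[:,0],.014,cp)[:,:2].astype(np.float32)*1000);print("rectc",r)
m=(hsv[...,2]<90).astype(np.uint8);m[:190]=0;m[245:]=0;m[:,:305]=0;m[:,370:]=0
c=max(cv2.findContours(m,0,2)[0],key=cv2.contourArea)
print("rectb",cv2.minAreaRect(ray(c[:,0],.06,cp)[:,:2].astype(np.float32)*1000))
E
```

```text
rectc [0.61  0.191 0.014]
roundc [0.43  0.227 0.014]
roundb [ 0.611 -0.261  0.06 ]
rectb [ 0.404 -0.243  0.06 ]
trunk [[ 0.778  0.029  0.075]
 [ 0.779 -0.028  0.075]
 [ 0.315 -0.041  0.075]
 [ 0.315  0.016  0.075]]
rectc ((609.9669189453125, 196.87814331054688), (87.32608795166016, 126.50231170654297), 15.798728942871094)
rectb ((399.23907470703125, -248.2052459716797), (127.2229995727539, 142.44015502929688), 14.791885375976562)
```

```bash
python3 - <<'E'
from h import *
yaw=np.radians(15.5);
obj={"rectc":(.610,.196,.014),"roundc":(.43,.227,.014),"roundb":(.611,-.261,.06),"rectb":(.402,-.245,.06)}
for y in(yaw,yaw+np.pi):
    for n,o in obj.items():
        q=inverse_kinematics(np.array(o)+[0,0,.04],down(y)); print(n,None if q is None else np.round(q,2))
R=down(yaw) if inverse_kinematics([.402,-.245,.1],down(yaw)) is not None else down(yaw+np.pi)
for n in("roundc","rectc","roundb","rectb"):
    P=np.array(obj[n])+.04*R[:,1]+[0,0,.21]
    movep(P,R); sleep(.3); shot("w_"+n); print(n,sense()["time_s"],sense()["position"].round(4))
im=np.vstack([np.hstack([load("w_"+n)[0] for n in r]) for r in(("roundc","rectc"),("roundb","rectb"))])
cv2.imwrite("pics/all.png",cv2.resize(im,(800,600),interpolation=cv2.INTER_AREA)[:,:,::-1])
E
```

```text
rectc [-0.57  0.65  0.27  1.79 -0.24  0.73  0.1 ]
roundc [-0.74  0.46  0.21  2.15 -0.18  0.54 -0.13]
roundb [-0.22  0.78  0.87  1.73 -0.7   0.98  1.19]
rectb [-0.01  0.4   0.58  2.18 -0.36  0.65  1.09]
rectc [-1.06  0.96  1.1   1.82 -1.    1.05 -2.42]
roundc [-0.26  0.49 -0.39  2.13  0.33  0.58  2.53]
roundb [-0.33  0.9   1.1   1.74 -0.9   1.1  -1.79]
rectb [-0.37  0.61  1.11  2.19 -0.78  0.82 -1.61]
roundc 1.9 [0.4192 0.266  0.2239]
rectc 3.0083 [0.5986 0.2352 0.2244]
roundb 5.0417 [ 0.6005 -0.2219  0.2699]
rectb 6.2417 [ 0.3919 -0.2065  0.2698]
```

View pics/all.png

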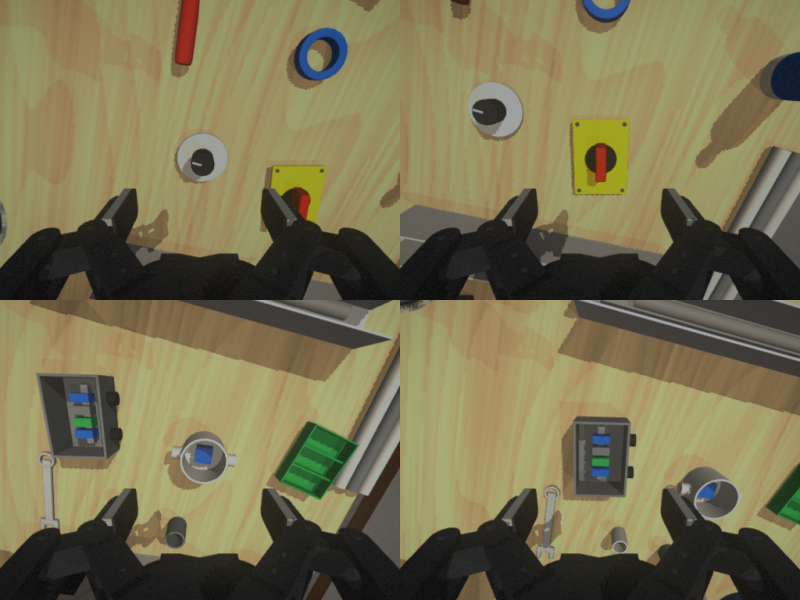

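Each panel shows its object clearly near mid-frame: round cover (203,157), yellow cover (600,157), round box (205,457) and rectangular box (600,457). Next I'll measure them precisely using depth-height masks and colour.

```bash
cat >> h.py <<'E'
def zmap(d,cp):
    K,R,o=cp;v,u=np.mgrid[:d.shape[0],:d.shape[1]]
    c=np.stack([(u-K[0,2])/K[0,0]*d,(v-K[1,2])/K[1,1]*d,d],-1)
    return c@R.T+o
def blob(m,px,k=3):
    m=cv2.morphologyEx(m.astype(np.uint8),cv2.MORPH_OPEN,np.ones((k,k))) if k else m.astype(np.uint8)
    cs=[c for c in cv2.findContours(m,cv2.RETR_EXTERNAL,cv2.CHAIN_APPROX_NONE)[0] if cv2.contourArea(c)>30]
    return min(cs,key=lambda c:np.linalg.norm(c[:,0].mean(0)-px))
def circfit(P):
    A=np.c_[2*P[:,:2],np.ones(len(P))];s=np.linalg.lstsq(A,(P[:,:2]**2).sum(1),rcond=None)[0]
    return s[:2],np.sqrt(s[2]+s[0]**2+s[1]**2)
E
python3 - <<'E'
from h import *
np.set_printoptions(suppress=True,precision=4)
L={n:load("w_"+n) for n in("roundc","rectc","roundb","rectb")}
out=[]
def mask(n,m): 
    p=L[n][0].copy();p[m]=(255,0,255);out.append(p)
# round cover
p,d,cp=L["roundc"];h=cv2.cvtColor(p,cv2.COLOR_RGB2HSV);W=zmap(d,cp)
m=(h[...,1]<45)&(h[...,2]>70);mask("roundc",m)
c=cv2.convexHull(blob(m,(260,201)));P=ray(c[:,0],.014,cp);print("roundc col",circfit(P),"n",len(c))
m=(W[...,2]>.009)&(W[...,2]<.06);
c=cv2.convexHull(blob(m,(260,201)));P=ray(c[:,0],.014,cp);print("roundc dep",circfit(P), cv2.minEnclosingCircle(P[:,:2].astype(np.float32)))
k=(W[...,2]>.042)&(W[...,2]<.06);c=blob(k,(260,205));P=ray(c[:,0],.046,cp);print("knob top",circfit(P))
p,d,cp=L["rectc"];h=cv2.cvtColor(p,cv2.COLOR_RGB2HSV);W=zmap(d,cp)
m=(h[...,0]>22)&(h[...,0]<33)&(h[...,1]>190);mask("rectc",m)
c=blob(m,(256,201));P=ray(c[:,0],.014,cp);print("rectc",cv2.minAreaRect((P[:,:2]*1000).astype(np.float32)))
m=((h[...,0]<8)|(h[...,0]>172))&(h[...,1]>150)&(W[...,2]>.042);c=blob(m,(256,205),0);P=ray(c[:,0],.046,cp);print("handle top",cv2.minAreaRect((P[:,:2]*1000).astype(np.float32)))
for n in("roundb","rectb"):
    p,d,cp=L[n];W=zmap(d,cp);m=(W[...,2]>.055)&(W[...,2]<.068);mask(n,m)
    c=blob(m,(258,201),0);P=ray(c[:,0],.06,cp)
    print(n,"z",np.median(W[...,2][m]),circfit(P) if n=="roundb" else cv2.minAreaRect((P[:,:2]*1000).astype(np.float32)))
    f=np.zeros(m.shape,np.uint8);cv2.drawContours(f,[c],-1,1,-1);f[m]=0   # mouth
    c=max(cv2.findContours(f,0,1)[0],key=cv2.contourArea);P=ray(c[:,0],.06,cp)
    print(n,"mouth",circfit(P) if n=="roundb" else cv2.minAreaRect((P[:,:2]*1000).astype(np.float32)))
im=np.vstack([np.hstack(out[:2]),np.hstack(out[2:])]);cv2.imwrite("pics/masks.png",cv2.resize(im,(800,600))[:,:,::-1])
E
```

```text
roundc col (array([0.4359, 0.233 ]), np.float64(0.04113602265487019)) n 30
roundc dep (array([0.4355, 0.2332]), np.float64(0.04144496233755604)) ((0.43539705872535706, 0.23312588036060333), 0.041789207607507706)
knob top (array([0.4355, 0.2334]), np.float64(0.017117684801868618))
rectc ((612.6748657226562, 200.7010498046875), (87.98968505859375, 126.49468231201172), 15.556015014648438)
handle top ((612.8500366210938, 201.80160522460938), (14.119583129882812, 54.579261779785156), 15.329089164733887)
roundb z 0.05941436657799276 (array([ 0.6211, -0.2599]), np.float64(0.03924552077312595))
roundb mouth (array([ 0.6211, -0.2594]), np.float64(0.034457625187313254))
rectb z 0.0595836988341821 ((407.3165283203125, -245.699462890625), (89.88386535644531, 130.55633544921875), 13.91728687286377)
rectb mouth ((406.63922119140625, -245.20506286621094), (81.99844360351562, 119.70134735107422), 13.984061241149902)
```

View pics/masks.png

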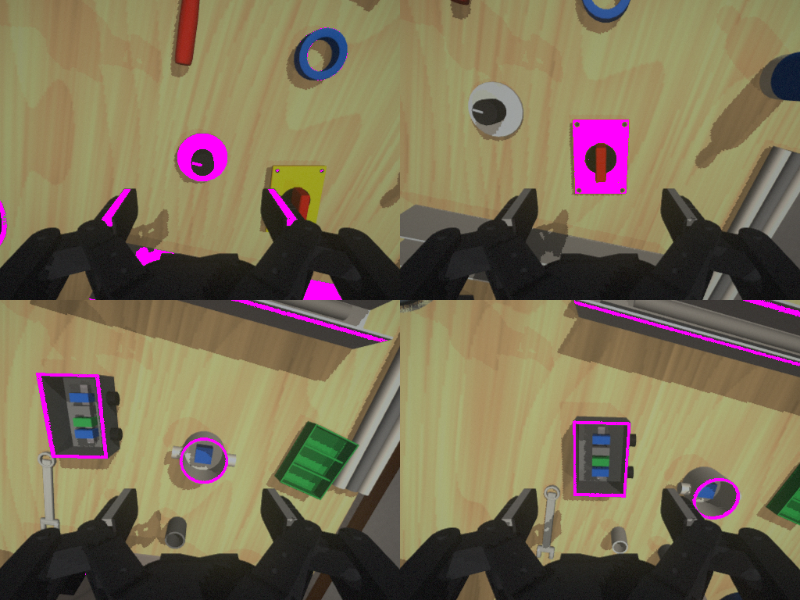

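Measurements agree to within 1 mm. Now picking the round cover.

```bash
python3 - <<'E'
from h import *
np.set_printoptions(suppress=True,precision=4)
R=down(np.radians(15.5)); xy=[.4355,.2333]
move_l([.4069,-.2,.28],feed=.3)
movep([*xy,.24],R); command_gripper(.065,40)
move_l([*xy,.10],R,feed=.2)
print("hit",move_l([*xy,.044],R,feed=.06,until_force=8))
s=sense();print(s["position"],s["wrist_force"])
command_gripper(0,40);s=sense();print(s["finger_gap"],s["position"],s["wrist_force"],s["ft_torque"])
move_l([*xy,.08],R,feed=.08);move_l([*xy,.25],R,feed=.25);sleep(.3)
s=sense();print(s["time_s"],s["finger_gap"],s["wrist_force"],s["position"])
p,d,cp=shot("held1")
E
```

```text
hit False
[0.4357 0.2334 0.0442] [ 0.5627 -0.1786  1.1054]
0.034337108504985496 [0.4356 0.2334 0.0445] [-1.3208 -0.8947  5.8321] [-0.1171  0.3052  0.0003]
12.475 0.034786371099387405 [ 0.9211  0.4887 -0.9228] [0.4351 0.2331 0.2489]
```

View pics/held1.png

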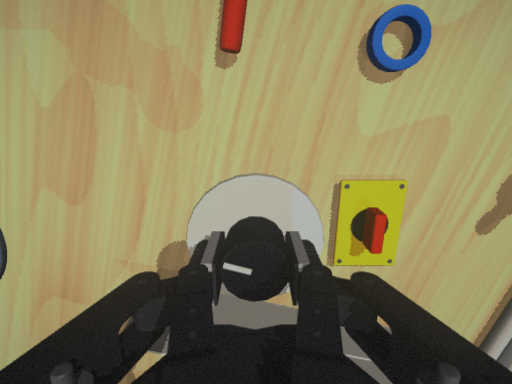

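The cover is held centred in the jaws, with the knob between the pads at about (255,258). I'll measure the in-hand tilt, centre and height from the visible disc.

```bash
cat >> h.py <<'E'
def disc(p,d,cp,tcp):
    h=cv2.cvtColor(p,cv2.COLOR_RGB2HSV);W=zmap(d,cp);r=W-tcp
    m=(h[...,1]<60)&(h[...,2]>100)&(abs(r[...,2]+.03)<.02)&(np.hypot(r[...,0],r[...,1])<.06);m[290:]=0
    m=cv2.erode(m.astype(np.uint8),np.ones((3,3)))>0
    P=W[m];c=P.mean(0);n=np.linalg.svd(P-c,full_matrices=False)[2][2];n*=np.sign(n[2])
    return m,c,n,c[2]-(n[:2]@(tcp[:2]-c[:2]))/n[2]
E
python3 - <<'E'
from h import *
np.set_printoptions(suppress=True,precision=4)
p,d,cp=load("held1");t=sense()["position"]
m,c,n,z=disc(p,d,cp,t);print(m.sum(),"normal tilt deg",np.degrees(n[:2]),"disc z - tcp z",z-t[2])
# outer arc circle
h=cv2.cvtColor(p,cv2.COLOR_RGB2HSV);b=blob((h[...,1]<60)&(h[...,2]>90)&(np.arange(384)[:,None]<235),(255,205))[:,0]
P=ray(b,z,cp);r=np.hypot(*(P[:,:2]-t[:2]).T);k=(r>.038)&(b[:,1]<228);print(k.sum(),circfit(P[k]),t)
E
```

```text
5478 normal tilt deg [0.0538 0.1741] disc z - tcp z -0.031222268609946785
168 (array([0.4371, 0.2337]), np.float64(0.04072758728460349)) [0.4352 0.2331 0.2492]
```

```bash
cat >> h.py <<'E'
from scipy.optimize import least_squares
def circR(P,R): return least_squares(lambda c:np.hypot(*(P[:,:2]-c).T)-R,P[:,:2].mean(0)).x
E
python3 - <<'E'
from h import *
np.set_printoptions(suppress=True,precision=4)
R=down(np.radians(15.5));b=np.array([.6211,-.2597])
move_l([.45,.15,.25],feed=.25)
Q=b-.095*R[:2,1];movep([*Q,.25],R);move_l([*Q,.16],R,feed=.15);sleep(.4)
t=sense()["position"];p,d,cp=shot("held2")
m,c,n,z=disc(p,d,cp,t);print(m.sum(),np.degrees(n[:2]),z-t[2],t)
h=cv2.cvtColor(p,cv2.COLOR_RGB2HSV);W=zmap(d,cp)
mm=(h[...,1]<60)&(h[...,2]>80)&(abs(W[...,2]-z)<.012);mm[235:]=0
q=blob(mm,(255,205))[:,0];P=ray(q,z,cp);r=np.hypot(*(P[:,:2]-t[:2]).T);k=(r>.038)&(q[:,1]<228)
cc=circR(P[k],.0415);off=cc-t[:2];print(k.sum(),circfit(P[k]),"cover-tcp tool(y,z)",off@R[:2,1],off@R[:2,2])
m2=(W[...,2]>.053)&(W[...,2]<.068);e=proj([*b,.06],cp)[0];cb=blob(m2,e,0);P=ray(cb[:,0],.06,cp);P=P[np.hypot(*(P[:,:2]-b).T)<.05]
print("box",e,len(P),circfit(P),np.median(W[...,2][m2]),sense()["time_s"])
o=p.copy();o[m2]=(255,0,255);o[mm]=(0,255,0);cv2.imwrite("pics/held2m.png",o[:,:,::-1])
E
```

```text
5487 [-0.0129  0.2094] -0.030970079122484645 [ 0.6466 -0.3513  0.1605]
176 (array([ 0.6487, -0.3505]), np.float64(0.040667467978424916)) cover-tcp tool(y,z) -0.0008162198573429106 0.0021785135342630058
box [251.5204  82.0131] 309 (array([ 0.6218, -0.261 ]), np.float64(0.03912024168843501)) 0.05916269800944143 16.1583
```

View pics/held2m.png

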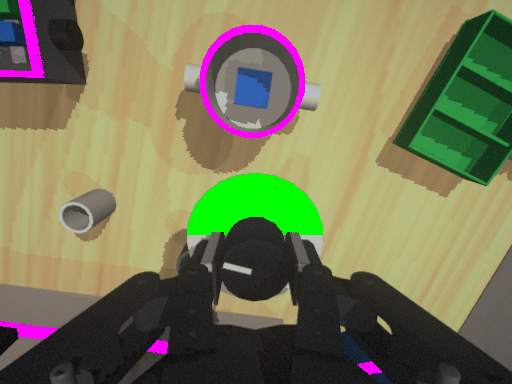

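The view shows the box mouth (magenta ring, centre about (252,82)) and the held disc (green). The disc is about 2 mm off the TCP along the jaw axis, and I'm correcting for that. Now lowering.

```bash
python3 - <<'E'
from h import *
np.set_printoptions(suppress=True,precision=4)
R=down(np.radians(15.5));T=[.6195,-.2609]
move_l([*T,.16],R,feed=.12);move_l([*T,.112],R,feed=.1);sleep(.3)
s=sense();print(s["position"],s["wrist_force"])
print("hit",move_l([*T,.0945],R,feed=.02,until_force=5));s=sense();print(s["position"],s["wrist_force"],s["ft_torque"],s["time_s"])
shot("seat1")
E
```

```text
[ 0.6198 -0.261   0.1126] [-0.6599 -1.5045 -1.6154]
hit True
[ 0.6193 -0.2607  0.0966] [-0.3512  1.2707  5.0683] [ 0.0584  0.0131 -0.0011] 18.75
```

View pics/seat1.png

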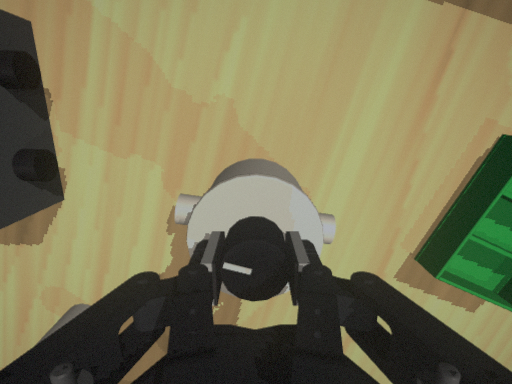

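The contact height matches seated (0.0966 against 0.097 expected), and the disc sits squarely over the box. I'll release, back off and verify.

```bash
python3 - <<'E'
from h import *
np.set_printoptions(suppress=True,precision=4)
R=down(np.radians(15.5));T=np.array([.6195,-.2609])
command_gripper(.062);move_l([*T,.15],R,feed=.1)
P=np.array([.611,-.261])+.04*R[:2,1];move_l([*P,.27],R,feed=.25);sleep(.3)
t=sense();p,d,cp=shot("seated");W=zmap(d,cp);h=cv2.cvtColor(p,cv2.COLOR_RGB2HSV)
rr=np.hypot(W[...,0]-.6211,W[...,1]+.2603)
m=(rr<.039)&(W[...,2]>.05)&(W[...,2]<.08);A=np.c_[W[m][:,:2]-[.6211,-.2603],np.ones(m.sum())]
s=np.linalg.lstsq(A,W[m][:,2],rcond=None)[0];print("disc tilt deg",np.degrees(s[:2]),"z",s[2],m.sum())
m=(W[...,2]>.0615)&(W[...,2]<.12);c=cv2.convexHull(blob(m,proj([.6211,-.26,.066],cp)[0]));print(circfit(ray(c[:,0],.066,cp)),t["time_s"],t["wrist_force"])
E
```

```text
disc tilt deg [-0.0686  0.2649] z 0.06588527826954868 2032
(array([ 0.6209, -0.2604]), np.float64(0.041488268331201936)) 20.825 [0.0187 0.8149 0.5117]
```

The round cover is seated: disc top at 65.9 mm (66 expected), tilt under 0.3°, centred within 1 mm. Now the yellow cover.

```bash
python3 - <<'E'
from h import *
np.set_printoptions(suppress=True,precision=4)
R=down(np.radians(15.5)); xy=[.6107,.2006]
movep([*xy,.27],R); command_gripper(.05,60)
move_l([*xy,.10],R,feed=.25)
print("hit",move_l([*xy,.045],R,feed=.06,until_force=8))
command_gripper(0,60);s=sense();print(s["finger_gap"],s["position"],s["wrist_force"],s["ft_torque"])
move_l([*xy,.08],R,feed=.08);move_l([*xy,.26],R,feed=.25);sleep(.3)
s=sense();print(s["time_s"],s["finger_gap"],s["wrist_force"],s["position"]);t=s["position"]
# carry over and stand off on the -tool-y side... box centre estimated
b=np.array([.407,-.2455]);R2=down(np.radians(13.95));Q=b-.12*R2[:2,1]
print(inverse_kinematics([*Q,.18],R2) is not None)
move_l([.52,.05,.26],R2,feed=.25);movep([*Q,.26],R2);move_l([*Q,.17],R2,feed=.15);sleep(.4)
s=sense();print(s["time_s"],s["position"],s["finger_gap"]);np.save("t3.npy",s["position"]);shot("held3")
E
```

```text
hit False
0.014856101153327514 [0.6111 0.2007 0.0455] [-0.4115 -0.8247  3.4136] [ 0.0125  0.1111 -0.0141]
26.7667 0.014964167612690612 [ 0.2369  0.3692 -1.7349] [0.6103 0.2005 0.2588]
True
30.3167 [ 0.4361 -0.362   0.1704] 0.015012636004408714
```

View pics/held3.png

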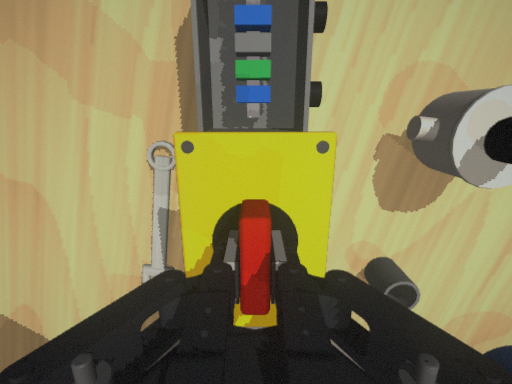

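The yellow cover is held with its edges parallel to the box walls, which are visible above it: left wall around column 200, right wall around 308. Measuring the offsets now.

```bash
cat >> h.py <<'E'
def cover(p,d,cp,t,R):
    h=cv2.cvtColor(p,cv2.COLOR_RGB2HSV);W=zmap(d,cp)
    m=(h[...,0]>22)&(h[...,0]<33)&(h[...,1]>180)&(abs(W[...,2]-t[2]+.031)<.012)
    P=W[cv2.erode(m.astype(np.uint8),np.ones((5,5)))>0];c=P.mean(0)
    n=np.linalg.svd(P-c,full_matrices=False)[2][2];n*=np.sign(n[2]);z=c[2]-n[:2]@(t[:2]-c[:2])/n[2]
    q=blob(m,(255,205))[:,0];L=(ray(q,z,cp)-t)@R*1000   # tool mm: y fwd, z jaw
    y,zz=L[:,1],L[:,2]
    l=(zz<-38)&(y<60)&(y>5);r=(zz>38)&(y<60)&(y>5);f=(y>58)&(abs(zz)<38)
    a=np.polyfit(y[l],zz[l],1);b=np.polyfit(y[r],zz[r],1);e=np.polyfit(zz[f],y[f],1)
    return dict(tilt=np.degrees(n[:2]),dz=z-t[2],left=a,right=b,far=e,width=b[1]-a[1],n=[l.sum(),r.sum(),f.sum()])
E
python3 - <<'E'
from h import *
np.set_printoptions(suppress=True,precision=3)
R=down(np.radians(13.95));t=np.load("t3.npy");p,d,cp=load("held3")
print(cover(p,d,cp,t,R))
W=zmap(d,cp);m=(abs(W[...,2]-.06)<.005);b=np.array([.407,-.2455,.06])
v,u=np.nonzero(m);L=(ray(np.c_[u,v],.06,cp)-b)@R*1000
k=(abs(L[:,1])<62)&(abs(L[:,2])<50);L=L[k];print(k.sum(),L[:,1].min(),L[:,1].max())
for s in(-1,1):
    a=L[(L[:,2]*s>36)];bins=np.round(a[:,1]/2)
    o=np.array([[a[bins==i][:,1].mean(),(a[bins==i][:,2]*s).max()*s,(a[bins==i][:,2]*s).min()*s] for i in np.unique(bins)])
    print(s,len(o),"outer",np.polyfit(o[:,0],o[:,1],1),"inner",np.polyfit(o[:,0],o[:,2],1))
E
```

```text
{'tilt': array([-0.017,  0.048]), 'dz': np.float64(-0.031905217361576865), 'left': array([  0.003, -41.677]), 'right': array([ 0.002, 45.985]), 'far': array([ 0.001, 63.658]), 'width': np.float64(87.66208033644338), 'n': [np.int64(92), np.int64(95), np.int64(149)]}
1641 -60.5532163620451 30.91700870183115
-1 46 outer [ -0.002 -44.104] inner [  0.    -39.791]
1 46 outer [-0.   45.15] inner [-0.001 40.937]
```

Cover relative to the TCP is +2.15 mm along the jaws, yaw within 0.2°, level. The box centre is +0.55 mm along the jaws. Moving over the box with those corrections and down to a 15 mm gap.

```bash
python3 - <<'E'
from h import *
np.set_printoptions(suppress=True,precision=4)
R=down(np.radians(13.95));T=np.array([.407,-.2455])-.0016*R[:2,2]-.0003*R[:2,1]
move_l([*T,.17],R,feed=.12);move_l([*T,.135],R,feed=.08);move_l([*T,.1207],R,feed=.03);sleep(.6)
s=sense();t=s["position"];print("want",T,t,s["tcp_rot"],s["wrist_force"],s["time_s"],s["finger_gap"])
p,d,cp=shot("hover");r=cover(p,d,cp,t,s["tcp_rot"]);print(r,"gap",t[2]+r["dz"]-.014-.06)
out=[]
for n in("top","side"):
    q,dd=camera(n);np.savez(n+"1.npz",p=q,d=dd)
    c=proj([.407,-.245,.07],campose(n))[0].astype(int);out.append(cv2.resize(q[max(0,c[1]-60):c[1]+60,c[0]-65:c[0]+65],(400,370),interpolation=cv2.INTER_CUBIC))
cv2.imwrite("pics/hov.png",np.hstack(out)[:,:,::-1])
E
```

```text
want [ 0.4055 -0.2462] [ 0.4055 -0.2462  0.1207] [[ 0.0001 -0.2411  0.9705]
 [-0.      0.9705  0.2411]
 [-1.     -0.      0.0001]] [ 0.1295 -0.0376 -2.2823] 33.325 0.014854993732130707
{'tilt': array([-0.0006,  0.0049]), 'dz': np.float64(-0.03188235045453222), 'left': array([  0.0055, -42.0244]), 'right': array([ 0.0011, 46.0094]), 'far': array([-0.0001, 63.6696]), 'width': np.float64(88.03381047376874), 'n': [np.int64(92), np.int64(93), np.int64(149)]} gap 0.014841505718194786
```

View pics/hov.png

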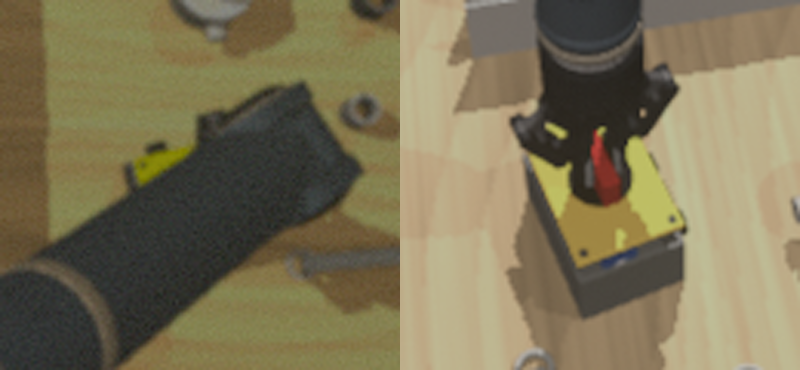

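View pics/hover.png

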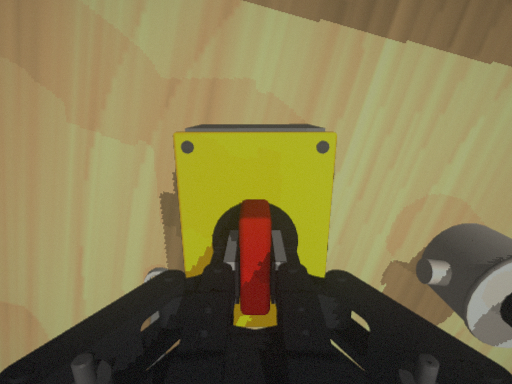

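The wrist view shows the plate over the box, with only the far rim strip visible (rows 124–131) and the sides symmetric. As a last check I'll compare that strip with the plate edge along y.

```bash
python3 - <<'E'
from h import *
np.set_printoptions(suppress=True,precision=2)
s=sense();R=s["tcp_rot"];t=s["position"];p,d,cp=load("hover");W=zmap(d,cp)
for c in range(200,311,22):
    for r in range(122,134): 
        if .03<W[r,c,2]<.08: print(c,r,"tool y %.1f z(w) %.1f"%(((W[r,c]-t)@R)[1]*1e3,W[r,c,2]*1e3),end=" | ")
    print()
v,u=np.nonzero((abs(W[...,2]-.06)<.006)&(np.abs((W-t)@R)[...,1]<.08)&(np.abs((W-t)@R)[...,2]<.06))
L=(W[v,u]-t)@R*1e3;print(len(L),[ (L[:,i].min(),L[:,i].max()) for i in(1,2)])
E
```

```text
200 126 tool y 64.3 z(w) 39.5 | 200 127 tool y 64.4 z(w) 52.8 | 200 128 tool y 64.2 z(w) 60.3 | 200 129 tool y 63.5 z(w) 59.9 | 200 130 tool y 62.9 z(w) 59.2 | 
222 126 tool y 64.4 z(w) 40.1 | 222 127 tool y 64.3 z(w) 51.7 | 222 128 tool y 64.1 z(w) 59.8 | 222 129 tool y 63.5 z(w) 59.7 | 222 130 tool y 62.9 z(w) 59.3 | 
244 126 tool y 64.4 z(w) 41.2 | 244 127 tool y 64.3 z(w) 52.0 | 244 128 tool y 64.1 z(w) 59.1 | 244 129 tool y 63.5 z(w) 60.4 | 244 130 tool y 62.9 z(w) 59.7 | 
266 126 tool y 64.4 z(w) 40.4 | 266 127 tool y 64.4 z(w) 53.0 | 266 128 tool y 64.2 z(w) 60.6 | 266 129 tool y 63.5 z(w) 59.2 | 266 130 tool y 62.8 z(w) 59.2 | 
288 126 tool y 64.4 z(w) 41.4 | 288 127 tool y 64.4 z(w) 53.2 | 288 128 tool y 64.2 z(w) 60.8 | 288 129 tool y 63.5 z(w) 59.1 | 288 130 tool y 62.8 z(w) 59.2 | 
310 126 tool y 64.4 z(w) 41.8 | 310 127 tool y 64.4 z(w) 53.7 | 310 128 tool y 64.1 z(w) 59.5 | 310 129 tool y 63.5 z(w) 59.7 | 310 130 tool y 62.8 z(w) 59.2 | 
437 [(np.float64(62.762857787436275), np.float64(64.4615313284994)), (np.float64(-43.03274448839055), np.float64(46.86766698176341))]
```

The box's far edge is at 64.4 mm in the tool frame, against about 64.3 mm for the plate. The jaw-axis centres are 1.9 mm (box) and 2.0 mm (cover). It's aligned, so I'm handing in.

```bash
python3 -c "
from rig import *
s=sense();print(s['time_s'],abs(s['qd']).max(),s['finger_gap']);finish_job()"
```

```text
33.475 0.0018427036479838838 0.015400773373480392
the job is handed in; nothing more can be done
```

The job is handed in, at 33.5 s of the 56 s allowed. The round cover went on first and was released; the yellow cover is held still over the rectangular box.

- **Round cover:** it is fully seated. After release the disc top measured 65.9 mm (66 expected), the tilt was under 0.3°, and it was within about 1 mm of the box centre.
- **Yellow cover:** it is level and the same way round as the box. The measured gap from lip to rim is 14.8 mm. Last check against the box rim: about 0.1 mm off in both directions, with yaw within about 0.3°. The wrist force showed only the cover's weight, so no sign of touching the box.

**Disagreement:** the wrist camera read about 2 mm off the gripper's own position along the jaw axis. I corrected for this by measuring each held cover and its box in the same view.

I saw no bump or unexpected contact in the force readings I took. I did not recheck the bystanders one by one at the end.

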